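# Load the bench shaker: jack the jar row tight, then lock the hold-down clamp

## Robot

A 6-joint arm with a two-finger parallel gripper is mounted at the origin on the work surface; the furniture and walls round the work are solid. World frame = base frame: x ahead of the robot, y to its left, z up, the work surface at z = 0. Lengths are in mm, angles in rad, forces in N, time in s.
With the tool pointing down it reaches from about 250 to 725 mm from the base axis. Payload 9.7 kg.
Tool frame: the origin (TCP) lies midway between the tips of the shut fingers; the grasp point (between the pads) lies arm.grasp_offset behind it (arm.grasp_offset is the distance from the TCP to the grasp point, in mm); z points along the fingers, y is the line along which they close (so a half turn about z gives the same grasp; the last joint's range is limited). The gripper opens to 85 mm and grips with 20 to 120 N. Pads are 22 mm wide; open, the fingers measure 114 mm over their backs; the gripper's body (76 mm by 85 mm) begins 54 mm behind the grasp point. The pads swing forward as they close: fully open they stand 13 mm farther back than shut.
Start: joints at [1.106, 0.087, 0.176, 1.66, 0, 1.571], TCP at [246.531, 491.65, 231.284] pointing down, gripper open.
Joint ranges: [-3.13, 3.13], [-0.85, 1.81], [-1.15, 1.24], [-2.2, 2.28], [-1.44, 1.52], [-3.14, 3.14]. Speed limits (rad/s): [2.22, 2.22, 2.57, 3.14, 3.14, 3.14].

## Interface

Orientations are given as a rotation vector (axis times angle).
In Python, from plant import telemetry, snapshot, arm, finder gives the robot as it stands.
- The arm moves only by the tool drive_tool, never from a script. Its argument "steps" is a list of rows, each a list of 5 numbers: the finger opening in mm, from 0 to 85.4, then the shift along the world's x, y, z in mm, then the turn about the world's z in units of 6 degrees (1.0 is 6 degrees). In form: [[fingers, dx, dy, dz, yaw], ...]. A call has 1 to 12 rows; each row shifts and turns the commanded pose from where the row before left it; what a row does not reach is not made up. A row lasts 1/12 s, in which the tool goes at most 41.7 mm and 7.16 degrees, less where a joint would pass 70% of its speed; a pose out of reach is approached as far as the arm can. A call with a gripper value outside its range is refused whole. The fingers move at their own pace and stop on an object; "force" is the grip in N (left out, the last holds). Time passes only in rows, so rows that do not move let the fingers close. It gives the time, the measured TCP pose, the force, the opening and the grip force at its end, in the units of the state.
- telemetry.observe(): the state, without advancing time (a new reading comes with each control period).
- snapshot(name): name is "scene" or "top" or "wrist"; returns a dict with "frame" (384x512x3 uint8, red, green, blue), "camera_matrix" (3x3 intrinsics, pixels), "camera_from_world" (4x4, takes a point from world to camera coordinates). Camera axes: x right, y down, z forward; pixel columns grow to the right and rows downward; lengths in mm; the calibration is good to about 2 mm. A picture is of the moment at which its call begins. There is no depth.
- arm.job_done(): hands the job in; it is judged then, once.
Trained networks look in a picture, given as the dict that the camera call returned (one of the last four; its "shot" number tells which), for a name from the list of things; names that differ only in an ending like _2 or _b are one class to them, and where a whole thing is asked for, a point or a joint stands for the part that bears it (a point fixed in the world has none). Each returns a list of dicts, best first, with "score" (0 to 1); they miss things now and then, are a little off and sometimes report something else, mostly with a low value. They report only what shows in the picture. A call takes as long as a camera call. They do not tell look-alikes from the thing itself.
- finder.regions_of(picture, target): "region" (384x512 bool, what is visible of it) and "uv" ([column, row] in pixels, amid what is visible of it).
The state is a dict: "time_s": time; "joint_positions": joint angles; "dq": joint speeds; "joint_efforts": joint torques, N m; "tool_pos": TCP position; "tool_rot": TCP orientation; "ft_force": force on the tool from outside, world axes, zero at the start; "wrist_torque": the same for the moment, N m; "grip_width": finger opening in mm; "finger_force": force on a finger pad.
Only numpy, scipy, OpenCV 4.12 (cv2) and the standard library are available. Lean on these libraries where they do the work, as an engineer would, in place of code of your own. Each camera call takes 0.05 s, during which the arm holds its last target. There are 200 camera calls.

## Task

Load the bench shaker for its fixing run: open its red-handled hold-down clamp, wind the jack's foot back if it is in the way, and stand every small specimen jar (white, red or blue lid, two or three of them) upright in the tray's channel, in one row from the end stop. With the clamp still open, crank the jack until its rubber foot has met the row and the crank has become clearly harder to turn, so that the red band on the foot's stem has gone into its socket, but do not force it on to its solid end. Then swing the clamp handle over centre to its stop so that the rubber strip is locked down on the lids; leave the large yellow-lidded jar and everything else where they are.

Things in the scene. Friction and masses are not known exactly. Their poses are not given: they have to be found in the camera images.
- shaker: White bench shaker, fixed, 161 x 270 mm, aluminium tray top at z = 58 mm. Origin on the desk under the jar channel's middle line. Its axes (shaker x, y, z): z up, y along the channel toward the end stop, x across it; clamp on the +x side, jack at the -y end.
- tray_stop (a point): Point on the tray floor at the foot of the end stop's inner face (shaker x = 0, y = 66, z = 58 mm). The stop is an 8 mm aluminium plate, 64 mm wide, rising 66 mm above the tray floor; the row of jars starts against it and runs toward -y.
- crank_axis (a point): Point on the vertical axis of the jack's crank, at the height of the knob's middle (shaker x = 0, y = -158, z = 186 mm). The crank stands on a blue gear case; its steel arm lies at z = 154 to 162 mm.
- knob_grip (a point): Middle of the crank's upright black knob, 22 mm in diameter and 45 mm high (z = 164 to 209 mm), 45 mm from the crank axis. The knob turns freely on its pin, so it can be pinched from above and carried round without turning the hand.
- jack_crank (a joint): Angle of the jack's crank (rad), 0 (foot wound right back, knob toward shaker +y from the axis) to 13.96. It grows clockwise seen from above, which winds the foot forward (+y) 36 mm a turn. Free, it takes about 0.25 N m (5.5 N at the knob) while turning; with the foot on the row this rises by 0.1 N m (2.2 N) a rad. It stays where it is left.
- jack_foot: Rubber foot of the jack, 28 mm disc on a sprung stem; origin at the middle of its face, which looks to shaker +y and meets the jars at the foot of the lids (z = 108 mm). Crank at 0: face 160 mm from the end stop. Bearing on jars, the face stays while the stem sinks into its socket: 3 N at first, 3 N more a mm, solid at 18 mm. The 6 mm red band is in after 6 mm (21 N).
- clamp_handle (a joint): Angle of the toggle clamp's handle (rad) about an axis along shaker y: 0 the locked stop (leaning 0.08 rad past upright toward shaker -x), 0.08 upright, 1.42 fully open (leaning out to shaker +x). Dead centre is at 0.10; below it the clamp locks itself. The T-shaped arm follows: level over the row at 0, upright beside it at 1.42, where it stays. Takes 3 to 7 N at the grip.
- handle_grip (a point): Point on the clamp handle's red plastic grip, a round bar 17 mm in diameter; this point is 94 mm from the handle's pivot, and the grip reaches from 50 to 116 mm from it.
- handle_pivot (a point): Pivot of the clamp handle (shaker x = 108, y = -9, z = 97 mm), on its axis, which runs along shaker y.
- hold_down: Rubber hold-down strip of the clamp, 130 x 22 x 5 mm, sprung under the clamp's T-shaped arm; when the clamp is locked its long side runs along the row and it presses on the jar lids. Origin at the arm's hinge (shaker x = 92, y = -9, z = 140 mm). With the clamp open the raised arm reaches up to z = 245 mm.
- jar_yellow: Larger specimen jar with yellow lid, 54 mm in diameter and 76 mm high, too tall for the clamp; stays where it is.
- coverslips: Small blue and white box of cover glasses, 38 x 38 x 19 mm; stays where it is.
- oil: Small brown dropper bottle with black cap, 25 mm in diameter and 66 mm high; stays where it is.
- jar_red: Small specimen jar with red screw lid, to be loaded if present; origin at the centre of its underside, z up. 68 mm high; body 44 mm in diameter, lid 46 mm in diameter from 52 to 68 mm above the origin, where it is best gripped. About 90 g, closed.
- jar_white: Small specimen jar with white screw lid, to be loaded if present; origin at the centre of its underside, z up. 68 mm high; body 44 mm in diameter, lid 46 mm in diameter from 52 to 68 mm above the origin, where it is best gripped. About 90 g, closed.
- jar_blue: Small specimen jar with blue screw lid, to be loaded if present; origin at the centre of its underside, z up. 68 mm high; body 44 mm in diameter, lid 46 mm in diameter from 52 to 68 mm above the origin, where it is best gripped. About 90 g, closed.
- jar_white_b: Small specimen jar with white screw lid (a second one), to be loaded if present; origin at the centre of its underside, z up. 68 mm high; body 44 mm in diameter, lid 46 mm in diameter from 52 to 68 mm above the origin, where it is best gripped. About 90 g, closed.
- channel_mid (a point): Middle of the jar channel, on the tray floor (shaker 0, -9, 58 mm). The channel runs along shaker y between two steel guide rails with inner faces 25 mm either side and tops 30 mm above the floor; it is closed by the end stop at +y and the jack's foot at -y and takes up to three jars in one row. Open from above while the clamp is open.
Mind the look-alikes: they are no part of the job. What is shaped like the jar_white but orange or purple is not meant.

How it is judged:
By the outcome, as a careful person would: the job done as asked, in the order asked, and still so for the second after the job is handed in, with the robot touching nothing.
Of jar_red, jar_white, jar_blue, jar_white_b only 2 to 3 are there at a start; the rules pass over those that are not, and their reading is None.
At some moment in a run one of jar_red, jar_white, jar_blue, jar_white_b may be knocked a few centimetres aside while the robot is not near it.
It also fails if it takes over 208 s, if anything falls off the work surface, if the arm or the gripper's body presses on something with over 40 N, if the wrist force passes 120 N, or if a joint passes its speed limit or range.

## Working session

There is one attempt and no reset: what is moved stays moved. The work goes in short steps, Python scripts to look and compute and a tool call to move; the robot and the scene stay as the last step left them, time stands still between calls to the robot, and variables do not carry over. Pictures are saved under pics/ and viewed, at most 14 in all, crops included, and the job is handed in when it is done.

Besides the shell and the picture viewer there is one more tool, called as a command line: name --pt "numbers of a row" for each row, then --argument value for the rest. drive_tool: Moves the arm, as the interface text tells. Its arguments: {"type":"object","properties":{"steps":{"type":"array","items":{"type":"array","items":{"type":"number"}}},"force":{"type":"number"}},"required":["steps"]}

```bash
mkdir -p pics
cat > h.py <<'E'
import numpy as np, cv2
from plant import telemetry, snapshot, arm, finder
def save(p,n): cv2.imwrite(f'pics/{n}.png',p['frame'][:,:,::-1])
def ray(p,uv):
    K=p['camera_matrix'];T=p['camera_from_world'];R=T[:3,:3];c=-R.T@T[:3,3]
    d=R.T@np.linalg.inv(K)@np.array([uv[0],uv[1],1.]);return c,d
def onz(p,uv,z):
    c,d=ray(p,uv);return c+d*(z-c[2])/d[2]
def proj(p,X):
    T=p['camera_from_world'];q=p['camera_matrix']@(T[:3,:3]@np.array(X,float)+T[:3,3]);return q[:2]/q[2]
E
python3 - <<'E'
from h import *
np.set_printoptions(precision=1,suppress=True)
a=snapshot('scene');b=snapshot('top')
both=np.hstack([a['frame'],b['frame']])
cv2.imwrite('pics/a.png',a['frame'][:,:,::-1]);cv2.imwrite('pics/b.png',b['frame'][:,:,::-1])
print(arm.grasp_offset, telemetry.observe())
for p,nm in((a,'scene'),(b,'top')):
  print(nm,-p['camera_from_world'][:3,:3].T@p['camera_from_world'][:3,3])
  for t,z in [('shaker',58),('jar_red',68),('jar_white',68),('jar_blue',68),('jar_yellow',76),('knob_grip',186),('handle_grip',150),('hold_down',200),('jack_foot',108),('coverslips',19),('oil',66)]:
    for r in finder.regions_of(p,t)[:4]:
        print(t,round(r['score'],2),np.array(r['uv']),onz(p,r['uv'],z)[:2],r['region'].sum())
E
```

```text
18.700000000000003 {'time_s': 0.1, 'joint_positions': array([ 1.1,  0.1,  0.2,  1.7, -0. ,  1.6]), 'dq': array([ 0., -0.,  0.,  0.,  0.,  0.]), 'joint_efforts': array([  0. , -52.2,  46.6,   0. ,  -0. ,   0. ]), 'tool_pos': array([246.4, 491.5, 230.6]), 'tool_rot': array([-0.7, -3.1,  0. ]), 'ft_force': array([ 0.4, -0. ,  0.5]), 'wrist_torque': array([ 0.1, -0. ,  0. ]), 'finger_force': 0.0, 'grip_width': 85.47149388698068}
scene [-143.8 -381.4 1175.6]
shaker 0.94 [198.8 200.9] [500.7 153.3] 4097
jar_white 0.82 [287.8 253. ] [ 445.4 -188.1] 315
jar_white 0.75 [305.4 283.1] [ 378.8 -271.1] 322
jar_white 0.6 [266.3 243.8] [ 445.8 -117.4] 284
jar_white 0.52 [327.9 251.2] [ 502.9 -292.6] 312
jar_yellow 0.82 [340.2 224.8] [ 601.7 -295.3] 400
jar_yellow 0.57 [192.8 208. ] [457.8 147.6] 4068
knob_grip 0.46 [182.7 151. ] [574.5 240. ] 83
handle_grip 0.47 [216.6 212. ] [435.7  41. ] 33
hold_down 0.6 [212.1 209.3] [409.9  36.4] 79
jack_foot 0.44 [189.5 153.2] [632.5 262.3] 225
coverslips 0.47 [317.2 227.6] [ 598.  -227.8] 125
top [ 415.5  -12.  1251.4]
shaker 0.62 [202.3 199. ] [502.2 163.2] 6413
jar_white 0.77 [363.3 237.9] [ 388.3 -256.6] 264
jar_white 0.65 [371.3 186.1] [ 522.8 -284.1] 313
jar_white 0.51 [337.9 211.8] [ 457.8 -193.9] 263
jar_white 0.48 [307.4 210.7] [ 462.9 -114.4] 245
jar_yellow 0.51 [373.4 156. ] [ 601.2 -291.7] 185
jar_yellow 0.28 [170.  163.1] [598.8 245.1] 263
hold_down 0.74 [211.7 185. ] [524.3 119.6] 2
jack_foot 0.61 [171.1 165.8] [586.6 235.3] 282
coverslips 0.5 [202.1 196.6] [511.6 169.3] 6393
coverslips 0.47 [345.7 160.9] [ 598.9 -228.9] 203
oil 0.3 [198.5 200.7] [497.3 172.2] 6423
```

Run:
```python
import cv2,numpy as np
a=cv2.imread('pics/a.png');b=cv2.imread('pics/b.png')
x=cv2.resize(b[110:270,130:290],(600,600),interpolation=cv2.INTER_CUBIC)
cv2.imwrite('pics/b1.png',x)
y=cv2.resize(a[110:270,130:370],(800,533),interpolation=cv2.INTER_CUBIC)
cv2.imwrite('pics/a1.png',y)
for u,v in [(363,238),(371,186),(338,212),(307,211)]: print(b[v-4:v+5,u-4:u+5].reshape(-1,3).mean(0)[::-1])
```

```text
[229.04938272 166.83950617  15.83950617]
[160.04938272  79.96296296 199.97530864]
[227.33333333 227.01234568 230.03703704]
[227.50617284 227.13580247 230.17283951]
```

View pics/b.png

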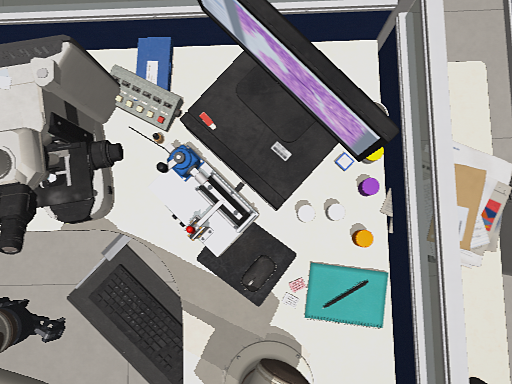

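View pics/b1.png

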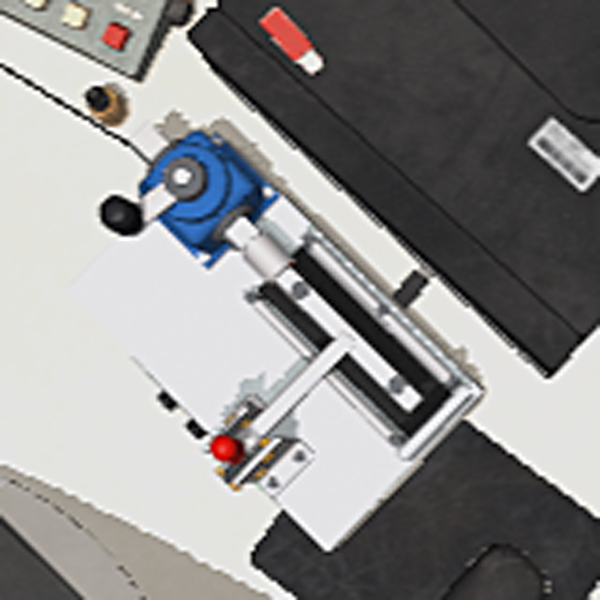

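View pics/a1.png

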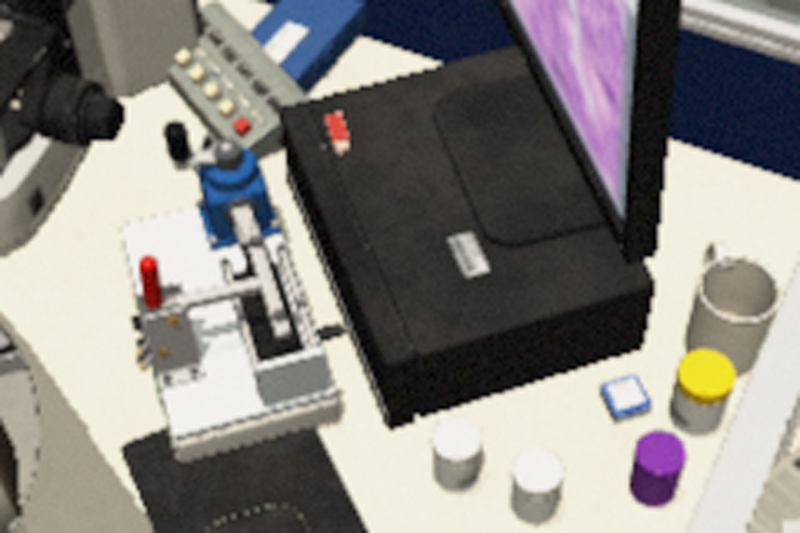

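```bash
cat >> h.py <<'E'
def S2W(s,P):
    c,n=np.cos(s[2]),np.sin(s[2]);X=np.array(P,float);return np.array([s[0]+c*X[0]-n*X[1],s[1]+n*X[0]+c*X[1],X[2]])
E
python3 - <<'E'
from h import *
from scipy.optimize import least_squares
np.set_printoptions(precision=1,suppress=True)
b=snapshot('top')
uv=lambda q:np.array(q)*.26667+[129.6,109.6]
obs=[((182,177),(0,-158,168)),((405,458),(32,74,124)),((485,390),(-32,74,124)),((227,447),(98.7,-9,212))]
f=lambda s:np.concatenate([proj(b,S2W(s,P))-uv(q) for q,P in obs])
r=least_squares(f,[500,160,2.3],x_scale=[10,10,.1]);s=r.x
print(s, np.degrees(s[2]),r.fun)
k=onz(b,uv((122,215)),209);print('knob',k, 'axis',S2W(s,(0,-158,186)))
c,n=np.cos(s[2]),np.sin(s[2]);d=k-S2W(s,(0,-158,209));print('knob in shaker',c*d[0]+n*d[1],-n*d[0]+c*d[1])
for nm,P in dict(stop=(0,66,58),mid=(0,-9,58),grip=(108-94*np.sin(.08),-9,97+94),open=(108+94*np.sin(1.34),-9,97+94*np.cos(1.34)),j1=(0,43,58),j2=(0,-3,58)).items(): print(nm,S2W(s,P))
E
```

```text
[486.9  92.4   2.4] 134.8608631430723 [ 0.4  0.2  1.4  0.4 -2.3 -0.1  0.5 -0.4]
knob [569.5 234.7 209. ] axis [598.9 203.8 186. ]
knob in shaker 42.69160453894543 -0.9343663508663163
stop [440.1  45.8  58. ]
mid [493.3  98.7  58. ]
grip [422.4 169.9 191. ]
open [352.6 240.1 118.5]
j1 [456.4  62.   58. ]
j2 [489.1  94.5  58. ]
```

drive_tool --pt "85 17 -32 5 -0.4" --pt "85 17 -32 5 -0.4" --pt "85 17 -32 5 -0.4" --pt "85 17 -32 5 -0.4" --pt "85 17 -32 5 -0.4" --pt "85 17 -32 5 -0.4" --pt "85 17 -32 5 -0.4" --pt "85 17 -32 5 -0.4" --pt "85 17 -32 5 0" --pt "85 17 -32 5 0" --pt "85 0 0 0 0" --force 25

```text
time_s: 2.17
tool_pos: [418.7, 167.3, 282.2]
tool_rot: [1.229, 2.889, 0.0]
ft_force: [0.6, 0.8, -0.9]
grip_width: 85.0
finger_force: 0.0
```

Run:
```python
from h import *
np.set_printoptions(precision=1,suppress=True)
s=[486.9,92.4,np.radians(134.86)]
w=snapshot('wrist');o=telemetry.observe();print(o['tool_pos'],o['tool_rot'],o['joint_positions'])
f=w['frame'].copy()
for P in [(0,-158,168),(32,74,124),(-32,74,124),(32,66,124),(99,-9,212),(108,-9,97),(92,-9,140),(0,-113,209),(45,-158,209)]:
    u=proj(w,S2W(s,P));print(P,u);cv2.circle(f,tuple(int(i) for i in u),4,(255,0,255),1)
cv2.imwrite('pics/w1.png',f[:,:,::-1])
```

```text
[417.8 169.2 281.8] [1.2 2.9 0. ] [ 0.4 -0.1  0.1  1.8 -0.   1.2]
(0, -158, 168) [425.5 295.1]
(32, 74, 124) [179.1 245.7]
(-32, 74, 124) [184.5 299.5]
(32, 66, 124) [187.  245.6]
(99, -9, 212) [261.7 214.4]
(108, -9, 97) [259.7 164.8]
(92, -9, 140) [260.5 192.6]
(0, -113, 209) [394.1 326.9]
(45, -158, 209) [460.9 276.6]
```

View pics/w1.png

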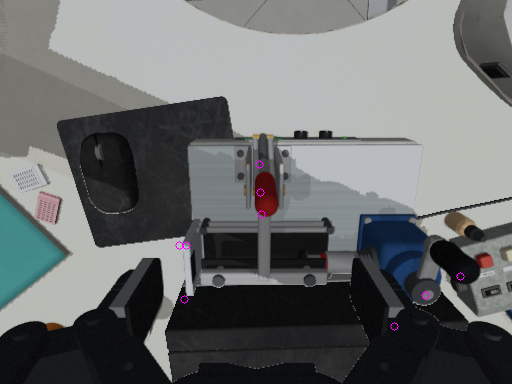

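Run:
```python
import cv2
a=cv2.imread('pics/w1.png');cv2.imwrite('pics/w1z.png',cv2.resize(a[120:320,170:450],(800,571),interpolation=cv2.INTER_CUBIC))
```

```text
(no output)
```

View pics/w1z.png

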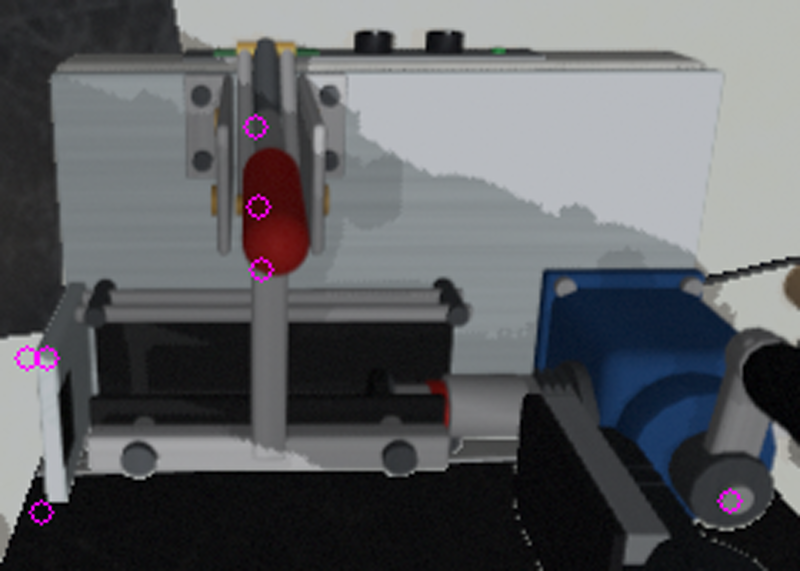

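Run:
```python
from h import *
from scipy.optimize import least_squares
np.set_printoptions(precision=1,suppress=True)
b=snapshot('top');w=snapshot('wrist')
uv=lambda q:np.array(q)*.26667+[129.6,109.6]
wv=lambda q:np.array(q)*.35+[169.8,119.8]
obs=[(b,.5,uv((182,177)),(0,-158,168)),(b,.5,uv((405,458)),(32,74,124)),(b,.5,uv((485,390)),(-32,74,124)),(b,.5,uv((227,447)),(98.7,-9,212)),
(w,1,wv((40,355)),(32,74,124)),(w,1,wv((48,500)),(-32,74,124)),(w,1,wv((68,500)),(-32,66,124)),(w,1,wv((740,490)),(0,-158,168)),(w,1,wv((275,250)),(98.7,-9,212))]
f=lambda s:np.concatenate([k*(proj(c,S2W(s,P))-q) for c,k,q,P in obs])
for o in (obs,obs[4:]):
  f=lambda s:np.concatenate([k*(proj(c,S2W(s,P))-q) for c,k,q,P in o])
  r=least_squares(f,[500,160,2.3],x_scale=[10,10,.1]);s=r.x
  print(s, np.degrees(s[2]));print(r.fun.reshape(-1,2))
sh=lambda s,X:S2W((0,0,-s[2]),X-np.array([s[0],s[1],0]))
print('foot',sh(s,onz(w,wv((362,385)),108)),'redband',sh(s,onz(w,wv((438,403)),108)),'knobtop',sh(s,onz(w,[440,252],209)))
for nm,P in dict(axis=(0,-158,186),stop=(0,66,58),grip=(108-94*np.sin(.08),-9,97+94),open=(108+94*np.sin(1.34),-9,97+94*np.cos(1.34)),j1=(0,43,58),j2=(0,-3,58)).items(): print(nm,S2W(s,P))
```

```text
[483.9 101.3   2.4] 134.79738486824246
[[-1.6  0.7]
 [-1.1  0.9]
 [-2.9  0.6]
 [-1.7  0.5]
 [-2.4 -2.4]
 [-0.   1.3]
 [ 0.5  1.2]
 [ 1.1  0.3]
 [ 0.1  1.2]]
[483.7 101.6   2.4] 134.7995124018718
[[-2.3 -2.7]
 [ 0.   1.1]
 [ 0.5  1. ]
 [ 1.2  0. ]
 [ 0.3  0.8]]
foot [  6.8 -44.  108. ] redband [ -1.3 -73.  108. ] knobtop [  61.6 -135.4  209. ]
axis [595.8 212.9 186. ]
stop [436.9  55.   58. ]
grip [419.3 179.2 191. ]
open [349.5 249.5 118.5]
j1 [453.2  71.3  58. ]
j2 [485.9 103.7  58. ]
```

Run:
```python
from h import *
np.set_printoptions(precision=1,suppress=True)
w=snapshot('wrist');o=telemetry.observe();print(o['time_s'],o['tool_pos'],o['dq'])
T=w['camera_from_world'];print('cam',-T[:3,:3].T@T[:3,3], T[:3,:3],w['camera_matrix'])
cv2.imwrite('pics/w2z.png',cv2.resize(w['frame'][120:320,170:450,::-1],(800,571),interpolation=cv2.INTER_CUBIC))
```

```text
2.3667 [416.3 172.  281.2] [ 0. -0. -0. -0.  0. -0.]
cam [361.1 229.7 423. ] [[ 0.7  0.7  0. ]
 [ 0.7 -0.7  0.3]
 [ 0.2 -0.2 -1. ]] [[327.9   0.  256.3]
 [  0.  327.9 196.3]
 [  0.    0.    1. ]]
```

View pics/w2z.png

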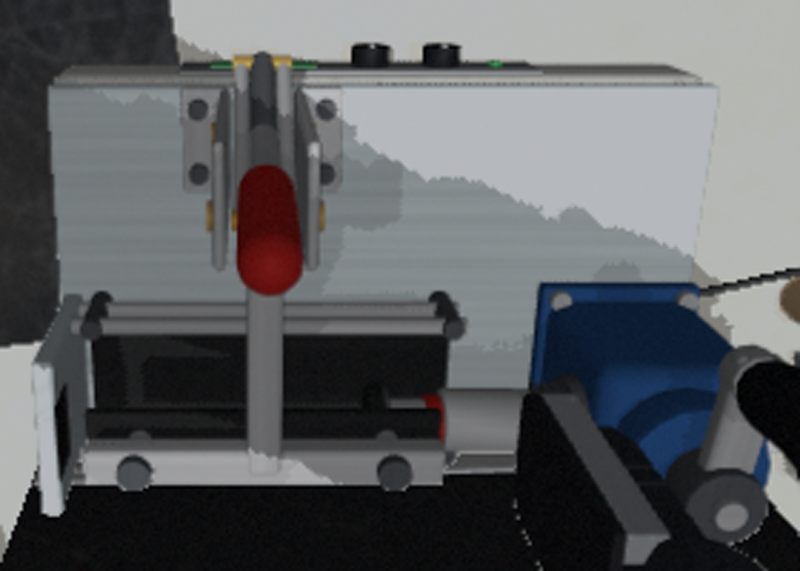

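```bash
cat > fit.py <<'E'
from h import *
from scipy.optimize import least_squares
np.set_printoptions(precision=1,suppress=True)
b=snapshot('top');w=snapshot('wrist')
uv=lambda q:np.array(q)*.26667+[129.6,109.6]
wv=lambda q:np.array(q)*.35+[169.8,119.8]
obs=[(b,1,uv((182,177)),(0,-158,168)),(b,1,uv((405,458)),(32,74,124)),(b,1,uv((485,390)),(-32,74,124)),(b,1,uv((227,447)),(98.7,-9,212)),
(w,1,wv((35,362)),(32,74,124)),(w,1,wv((40,515)),(-32,74,124)),(w,1,wv((60,512)),(-32,66,124)),(w,1,wv((732,515)),(0,-158,168)),(w,1,wv((270,270)),(98.7,-9,212))]
for o in (obs,obs[:4],obs[4:]):
  f=lambda s:np.concatenate([k*(proj(c,S2W(s,P))-q) for c,k,q,P in o])
  r=least_squares(f,[500,160,2.3],x_scale=[10,10,.1]);s=r.x
  print(s, np.degrees(s[2]));print(r.fun)
  sh=lambda s,X:S2W((0,0,-s[2]),X-np.array([s[0],s[1],0])@np.array(1) ) if 0 else S2W((0,0,-s[2]),np.array(X)-[s[0],s[1],0])
  print('foot',sh(s,onz(w,wv((362,398)),108)),'redband',sh(s,onz(w,wv((430,415)),108)))
  for nm,P in dict(axis=(0,-158,186),grip=(108-94*np.sin(.08),-9,97+94),open=(108+94*np.sin(1.34),-9,97+94*np.cos(1.34)),j1=(0,43,58),j2=(0,-3,58)).items(): print(nm,S2W(s,P))
E
python3 fit.py
```

```text
[485.3  97.4   2.3] 134.17576821815683
[-1.1  0.3 -1.   1.2 -4.4  1.  -2.  -0.1 -2.5 -0.5  0.1  0.   0.6  1.1
 -0.2 -0.4  0.2  2.4]
foot [  8.3 -46.8 108. ] redband [  1.1 -72.8 108. ]
axis [598.6 207.5 186. ]
grip [421.7 175.7 191. ]
open [352.7 246.8 118.5]
j1 [454.5  67.4  58. ]
j2 [487.5  99.5  58. ]
[486.9  92.4   2.4] 134.8608631430723
[ 0.4  0.2  1.4  0.4 -2.3 -0.1  0.5 -0.4]
foot [ 12.5 -49.3 108. ] redband [  4.9 -75.3 108. ]
axis [598.9 203.8 186. ]
grip [422.4 169.9 191. ]
open [352.6 240.1 118.5]
j1 [456.4  62.   58. ]
j2 [489.1  94.5  58. ]
[485.   98.    2.3] 134.08738407852823
[-2.2 -1.2  0.2 -0.6  0.7  0.5  0.2 -0.8  0.8  1.5]
foot [  7.7 -46.5 108. ] redband [  0.5 -72.6 108. ]
axis [598.5 208.  186. ]
grip [421.6 176.5 191. ]
open [352.7 247.6 118.5]
j1 [454.2  68.1  58. ]
j2 [487.2 100.1  58. ]
```

drive_tool --pt "85 5 2.5 -30 0" --pt "85 0 0 -30 0" --pt "60 0 0 -30 0" --pt "45 0 0 -19 0" --pt "10 0 0 0 0" --pt "10 0 0 0 0" --pt "10 0 0 0 0" --pt "10 0 0 0 0" --pt "10 0 0 0 0" --pt "10 0 0 0 0" --force 25

```text
time_s: 3.3
tool_pos: [421.6, 174.2, 174.1]
tool_rot: [1.223, 2.893, 0.001]
ft_force: [-5.0, -3.0, 4.1]
grip_width: 16.3
finger_force: 25.6
```

drive_tool --pt "10 -7.9 8.0 0.2 0" --pt "10 -7.9 8.0 -1.1 0" --pt "10 -7.7 7.9 -2.5 0" --pt "10 -7.4 7.6 -3.8 0" --pt "10 -7.1 7.2 -5 0" --pt "10 -6.6 6.7 -6.2 0" --pt "10 -6 6.2 -7.3 0"

```text
time_s: 3.88
tool_pos: [370.6, 226.8, 147.2]
tool_rot: [1.222, 2.893, 0.003]
ft_force: [0.8, -2.5, 5.0]
grip_width: 15.8
finger_force: 24.2
```

drive_tool --pt "10 -5.4 5.5 -8.2 0" --pt "10 -4.7 4.7 -9.1 0" --pt "10 -3.9 3.9 -9.8 0" --pt "10 -3 3.1 -10.4 0" --pt "10 -1.8 1.9 -9 0" --pt "10 0 0 0 0" --pt "10 0 0 0 0"

```text
time_s: 4.47
tool_pos: [351.5, 246.4, 99.8]
tool_rot: [-1.22, -2.893, -0.003]
ft_force: [-2.3, 6.0, -0.5]
grip_width: 16.0
finger_force: 25.5
```

drive_tool --pt "40 0 0 0 0" --pt "40 0 0 0 0" --pt "40 0 0 5 0" --pt "60 0 0 30 0" --pt "60 0 0 38 0" --pt "60 0 0 38 0" --pt "60 0 0 38 1" --pt "60 0 0 38 1" --pt "60 0 -15 15 1.1" --pt "60 10 -35 0 1.1" --pt "60 10 -35 0 1.1" --pt "60 10 -35 0 1.1"

```text
time_s: 5.47
tool_pos: [379.8, 133.9, 302.8]
tool_rot: [0.245, 3.131, 0.001]
ft_force: [0.2, -0.3, 0.1]
grip_width: 60.1
finger_force: 0.0
```

drive_tool --pt "60 10 -35 0 1.1" --pt "60 10 -35 0 1.1" --pt "60 10 -35 0 1.1" --pt "60 10 -35 0 1.1" --pt "60 10 -35 0 1.1" --pt "60 10 -35 0 1.1" --pt "60 10 -35 -5 1.1" --pt "60 10 -35 -5 1.1" --pt "60 0 -10 -5 0" --pt "60 0 0 0 0" --pt "60 0 0 0 0" --pt "60 0 0 0 0"

```text
time_s: 6.47
tool_pos: [454.7, -134.3, 287.8]
tool_rot: [-1.067, 2.954, 0.0]
ft_force: [-0.5, 0.1, -0.7]
grip_width: 60.2
finger_force: 0.0
```

```bash
cat > jars.py <<'E'
from h import *
np.set_printoptions(precision=1,suppress=True)
w=snapshot('wrist');o=telemetry.observe();print(o['time_s'],o['tool_pos'],o['tool_rot'],o['joint_positions'],o['dq'])
save(w,'j1')
t=snapshot('top')
for p in (w,t):
  for r in finder.regions_of(p,'jar_white')[:5]:
    m=r['region'];u=np.array(r['uv']);print(round(r['score'],2),u,onz(p,u,68)[:2],m.sum(),p['frame'][m].mean(0))
f=w['frame'].astype(int);m=((f.min(2)>205)).astype(np.uint8)
E
python3 jars.py
```

```text
6.5167 [ 454.8 -134.1  287.9] [-1.1  3.  -0. ] [-0.3 -0.1  0.1  1.8  0.  -1. ] [ 0. -0.  0. -0. -0. -0.]
0.97 [215.7 129.3] [ 453.8 -191.6] 1523 [175.9 178.3 181.5]
0.95 [269.5 172.8] [ 453.5 -115.1] 1504 [149.2 149.5 147.8]
0.85 [115.5 123.1] [ 517.7 -279. ] 2158 [101.1  56.3 126.3]
0.81 [199.8  33. ] [ 388.7 -261.5] 2035 [170.5 127.   51.5]
0.69 [306.9 211.4] [ 461.1 -113. ] 226 [187.  182.3 176.2]
```

View pics/j1.png

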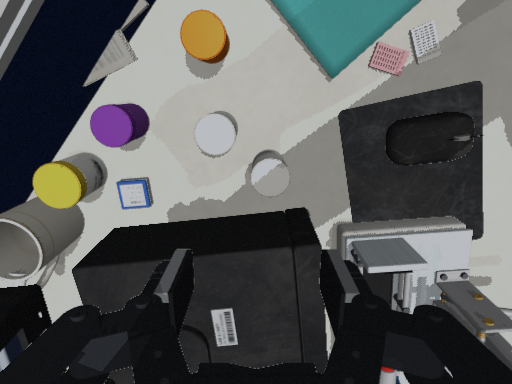

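Run:
```python
from h import *
np.set_printoptions(precision=1,suppress=True)
w=snapshot('wrist')
g=cv2.medianBlur(cv2.cvtColor(w['frame'],cv2.COLOR_RGB2GRAY),3)
c=cv2.HoughCircles(g[90:220,180:310],cv2.HOUGH_GRADIENT,1,30,param1=100,param2=12,minRadius=17,maxRadius=24)
for q in c[0][:5]: print(q[0]+180,q[1]+90,q[2],onz(w,q[:2]+[180,90],68)[:2])
for u in ((216,134),(270,177)): print(onz(w,u,68)[:2])
for P in ((453,-192,68),(453,-115,68)): print(proj(w,P),proj(w,np.array(P)*[1,1,0]))
```

```text
270.5 176.5 18.5 [ 456.4 -111.3]
214.5 133.5 19.6 [ 458.7 -189.8]
[ 458.1 -188.2]
[ 457.2 -111.3]
[216.1 128.1] [222.3 122. ]
[269.9 172.2] [268.  159.9]
```

drive_tool --pt "70 2 22.5 -38 0.8" --pt "70 0 0 -40 0" --pt "70 0 0 -40 0" --pt "70 0 0 -40 0" --pt "70 0 0 -40 0" --pt "70 0 0 -30 0" --pt "70 0 0 -19 0" --pt "70 0 0 0 0" --pt "35 0 0 0 0" --pt "35 0 0 0 0" --pt "35 0 0 0 0" --pt "35 0 0 0 0" --force 35

```text
time_s: 7.72
tool_pos: [457.9, -114.0, 44.5]
tool_rot: [-1.19, 2.905, -0.003]
ft_force: [-0.1, 1.8, 6.8]
grip_width: 45.0
finger_force: 36.2
```

drive_tool --pt "35 0 0 5 0" --pt "35 0 0 35 0" --pt "35 0 0 40 0" --pt "35 0 0 40 0" --pt "35 0 20 40 0" --pt "35 0 35 25 0" --pt "35 0 35 0 0" --pt "35 0 35 0 0" --pt "35 -2 35 0 0" --pt "35 0 18 0 0" --pt "35 0 0 0 0" --pt "35 0 0 0 0"

```text
time_s: 8.72
tool_pos: [454.7, 62.5, 224.6]
tool_rot: [-1.194, 2.905, -0.001]
ft_force: [0.7, -0.5, -0.7]
grip_width: 44.6
finger_force: 36.3
```

Run:
```python
from h import *
np.set_printoptions(precision=1,suppress=True)
w=snapshot('wrist');o=telemetry.observe();print(o['time_s'],o['tool_pos'],o['tool_rot'],o['dq'],o['grip_width'])
s=[485.4,97,np.radians(134.4)]
f=cv2.resize(w['frame'],(800,600),interpolation=cv2.INTER_CUBIC)
for P in [(0,-158,168),(32,74,124),(-32,74,124),(32,66,124),(-32,66,124),(25,-70,88),(-25,-70,88)]:
    u=(proj(w,S2W(s,P))+.5)*1.5625;print(P,u);cv2.circle(f,tuple(int(i) for i in u),5,(255,0,255),1)
cv2.imwrite('pics/p1.png',f[:,:,::-1])
```

```text
8.7667 [454.7  61.7 224.4] [-1.2  2.9 -0. ] [-0.  0. -0. -0. -0. -0.] 44.47801124063759
(0, -158, 168) [404.4 691.5]
(32, 74, 124) [473.6 252. ]
(-32, 74, 124) [340.4 251.4]
(32, 66, 124) [472.8 268.3]
(-32, 66, 124) [340.9 267.7]
(25, -70, 88) [444.  463.3]
(-25, -70, 88) [365.3 463. ]
```

View pics/p1.png

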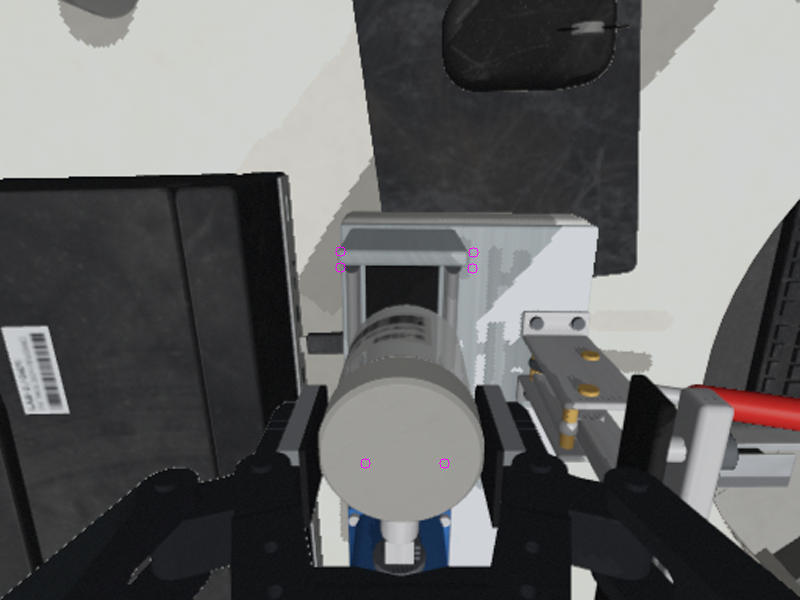

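Run:
```python
from h import *
np.set_printoptions(precision=1,suppress=True)
w=snapshot('wrist')
s=[485.4,97,np.radians(134.4)]
px=lambda a,b:np.array([a,b])/1.5625-.3
sh=lambda X:S2W((0,0,-s[2]),np.array(X)-[s[0],s[1],0])
print('lid',sh(onz(w,px(402,450),248)),'tcp',sh(telemetry.observe()['tool_pos']))
print('lid edges',sh(onz(w,px(319,445),248)),sh(onz(w,px(484,445),248)),sh(onz(w,px(402,522),248)),sh(onz(w,px(402,378),248)))
for q in ((342,266),(468,266),(342,249),(468,249)): print(sh(onz(w,px(*q),124)))
print('rails',[sh(onz(w,px(*q),88)) for q in ((364,290),(440,290))])
print('y dir',S2W((0,0,s[2]),(0,1,0)))
```

```text
lid [ -2.8  46.8 248. ] tcp [ -4.1  46.9 224.3]
lid edges [-24.9  48.3 248. ] [ 19.   48.5 248. ] [ -2.7  23.4 248. ] [ -2.9  68.  248. ]
[-31.8  67.2 124. ]
[ 29.2  67.4 124. ]
[-31.6  75.6 124. ]
[ 28.9  75.8 124. ]
rails [array([-24.1,  44.7,  88. ]), array([18.8, 44.8, 88. ])]
y dir [-0.7 -0.7  0. ]
```

drive_tool --pt "35 2.2 3.5 0 0" --pt "35 0 0 -30 0" --pt "35 0 0 -30 0" --pt "35 0 0 -20 0" --pt "35 0 0 -10 0" --pt "35 0 0 -10 0" --pt "35 0 0 -5 0" --pt "35 0 0 -5 0" --pt "35 0 0 0 0" --pt "35 0 0 0 0"

```text
time_s: 9.65
tool_pos: [457.3, 65.2, 114.7]
tool_rot: [-1.191, 2.906, -0.0]
ft_force: [0.8, -0.2, 0.0]
grip_width: 44.7
finger_force: 36.3
```

drive_tool --pt "35 0 0 -5 0" --pt "35 0 0 -4 0" --pt "35 0 0 -3 0" --pt "35 0 0 0 0" --pt "35 0 0 0 0"

```text
time_s: 10.07
tool_pos: [457.2, 65.4, 102.6]
tool_rot: [-1.191, 2.906, -0.0]
ft_force: [-0.8, 0.5, 5.0]
grip_width: 44.8
finger_force: 36.6
```

drive_tool --pt "62 0 0 0 0" --pt "62 0 0 0 0" --pt "62 0 0 2 0" --pt "70 0 0 20 0" --pt "70 0 0 40 0" --pt "70 0 0 40 0" --pt "70 0 0 40 0" --pt "70 0 -25 10 0" --pt "70 0 -38 0 0" --pt "70 0 -38 0 0" --pt "70 0 -38 0 0" --pt "70 0 -38 0 0"

```text
time_s: 11.07
tool_pos: [456.6, -113.4, 254.2]
tool_rot: [-1.192, 2.906, -0.0]
ft_force: [0.3, 0.2, -0.2]
grip_width: 69.9
finger_force: 0.0
```

Run:
```python
from h import *
np.set_printoptions(precision=1,suppress=True)
o=telemetry.observe();print(o['time_s'],o['tool_pos'],o['dq'])
w=snapshot('wrist');t=snapshot('top')
for p in (w,t):
  for r in finder.regions_of(p,'jar_white')[:6]:
    m=r['region'];ys,xs=np.nonzero(m);print(round(r['score'],2),np.array(r['uv']),onz(p,r['uv'],68)[:2],onz(p,r['uv'],126)[:2],m.sum(),p['frame'][m].mean(0))
g=cv2.medianBlur(cv2.cvtColor(w['frame'],cv2.COLOR_RGB2GRAY),3)
r=finder.regions_of(w,'jar_white')
f=w['frame'].astype(int)
c=cv2.HoughCircles(g,cv2.HOUGH_GRADIENT,1,30,param1=100,param2=14,minRadius=17,maxRadius=30)
for q in c[0][:14]:
    X=onz(w,q[:2],68)[:2]
    if abs(X-[458,-189]).max()<90: print(q,X)
save(w,'j2')
```

```text
11.0667 [ 456.6 -113.4  254.2] [-1.   0.2  0.2 -0.  -0.  -0.9]
0.76 [395.8 293.3] [447.2 106. ] [438.8  57.5] 315 [164.3 167.1 169.8]
0.69 [216.5 154.5] [ 473.1 -153. ] [ 460.1 -155.7] 1854 [174.  176.  178.2]
0.6 [196.3  15.2] [ 393.1 -250.4] [ 394.2 -235.9] 1773 [155.9 116.6  55.1]
0.6 [90.7 96.6] [ 516.2 -276.6] [ 495.6 -257.4] 2713 [100.8  59.8 123.6]
0.52 [235.6 211.9] [464.9  74.2] [462.5  70. ] 250 [224.4 223.7 226. ]
0.39 [194.9 219.6] [447.6 182.1] [446.  172.6] 83 [52.7 51.5 51.3]
[198.5  13.5  21.6] [ 390.7 -249.9]
[219.5 145.5  17.7] [ 464.3 -157. ]
```

drive_tool --pt "70 0 -30 0 0" --pt "70 0 0 0 0" --pt "70 0 0 0 0" --pt "70 0 0 0 0"

```text
time_s: 11.65
tool_pos: [457.1, -140.7, 254.0]
tool_rot: [-1.193, 2.906, 0.0]
ft_force: [-0.3, 0.0, 0.8]
grip_width: 70.3
finger_force: 0.0
```

Run:
```python
from h import *
np.set_printoptions(precision=1,suppress=True)
o=telemetry.observe();print(o['time_s'],o['tool_pos'],o['dq'])
w=snapshot('wrist')
for r in finder.regions_of(w,'jar_white')[:6]:
    m=r['region'];print(round(r['score'],2),np.array(r['uv']),onz(w,r['uv'],68)[:2],m.sum(),w['frame'][m].mean(0))
save(w,'j2')
```

```text
11.65 [ 457.1 -140.7  254. ] [ 0. -0. -0.  0. -0. -0.]
0.88 [235.8 172. ] [ 472.9 -153.8] 1793 [165.5 167.7 170.6]
0.85 [216.3  25.6] [ 387.1 -259.2] 2486 [168.  126.9  52.9]
0.79 [112.5 116.4] [ 516.8 -277.6] 2566 [ 95.6  50.4 121.3]
0.47 [413.  309.2] [446.7 110.8] 169 [154.4 156.8 158.3]
```

View pics/j2.png

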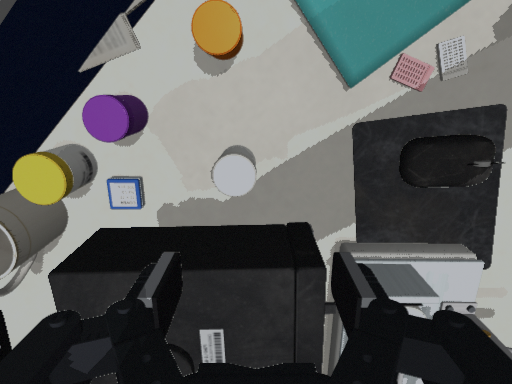

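drive_tool --pt "70 17.5 -11.5 -33 0" --pt "70 0 0 -40 0" --pt "70 0 0 -40 0" --pt "70 0 0 -40 0" --pt "70 0 0 -30 0" --pt "70 0 0 -20 0" --pt "70 0 0 -6 0" --pt "70 0 0 0 0" --pt "35 0 0 0 0" --pt "35 0 0 0 0" --pt "35 0 0 0 0" --pt "35 0 0 0 0" --force 35

```text
time_s: 12.75
tool_pos: [475.6, -153.5, 47.1]
tool_rot: [-1.19, 2.905, -0.003]
ft_force: [-0.6, 1.4, 7.2]
grip_width: 44.6
finger_force: 35.3
```

drive_tool --pt "35 0 0 5 0" --pt "35 0 0 35 0" --pt "35 0 0 40 0" --pt "35 0 0 40 0" --pt "35 0 15 40 0" --pt "35 3 38 23 0" --pt "35 3 38 0 0" --pt "35 3 38 0 0" --pt "35 3 38 0 0" --pt "35 3 38 0 0" --pt "35 1 38 0 0" --pt "35 0 10 0 0"

```text
time_s: 13.75
tool_pos: [490.1, 101.0, 226.2]
tool_rot: [-1.195, 2.904, 0.001]
ft_force: [-0.2, 0.7, -1.2]
grip_width: 44.8
finger_force: 36.4
```

drive_tool --pt "35 0 0 0 0" --pt "35 0 0 0 0" --pt "35 0 0 0 0"

```text
time_s: 14.0
tool_pos: [490.3, 96.1, 225.9]
tool_rot: [-1.19, 2.907, -0.001]
ft_force: [0.4, 0.8, -0.4]
grip_width: 44.9
finger_force: 36.4
```

Run:
```python
from h import *
np.set_printoptions(precision=1,suppress=True)
w=snapshot('wrist');o=telemetry.observe();print(o['time_s'],o['tool_pos'],o['tool_rot'],o['dq'],o['grip_width'])
f=cv2.resize(w['frame'],(800,600),interpolation=cv2.INTER_CUBIC)
cv2.imwrite('pics/p2.png',f[:,:,::-1])
```

```text
14.05 [490.3  95.8 225.9] [-1.2  2.9 -0. ] [-0. -0. -0. -0.  0.  0.] 44.45407948454009
```

View pics/p2.png

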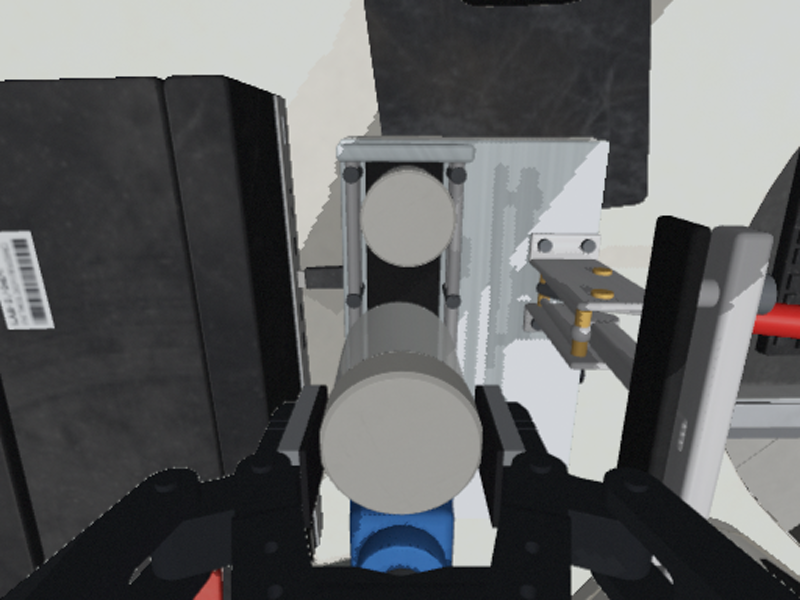

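Run:
```python
from h import *
np.set_printoptions(precision=1,suppress=True)
w=snapshot('wrist')
s=[485.4,97,np.radians(134.4)]
px=lambda a,b:np.array([a,b])/1.5625-.3
sh=lambda X:S2W((0,0,-s[2]),np.array(X)-[s[0],s[1],0])
P=lambda a,b,z:sh(onz(w,px(a,b),z))
print('A',P(361,216,126),P(454,216,126),P(407,167,126),P(407,266,126))
print('B',P(320,440,247),P(483,440,247),P(401,513,247),P(401,374,247),'tcp',sh(telemetry.observe()['tool_pos']))
print('stop',P(337,161,124),P(474,161,124),'rails',P(366,250,88),P(442,250,88))
```

```text
A [-22.5  42.2 126. ] [ 21.1  42.2 126. ] [ -1.   64.4 126. ] [ -0.8  18.2 126. ]
B [-25.5  -1.  247. ] [ 18.6  -0.9 247. ] [ -3.6 -24.9 247. ] [ -3.6  18.7 247. ] tcp [ -4.4  -2.6 225.8]
stop [-33.   66.9 124. ] [ 29.6  67.  124. ] rails [-23.1  18.1  88. ] [19.  18.1 88. ]
```

drive_tool --pt "35 0.5 3 0 0" --pt "35 0 0 -30 0" --pt "35 0 0 -30 0" --pt "35 0 0 -20 0" --pt "35 0 0 -10 0" --pt "35 0 0 -10 0" --pt "35 0 0 -5 0" --pt "35 0 0 -4 0" --pt "35 0 0 0 0" --pt "35 0 0 0 0"

```text
time_s: 14.93
tool_pos: [491.1, 100.0, 117.3]
tool_rot: [-1.191, 2.906, -0.0]
ft_force: [0.9, 0.1, -1.2]
grip_width: 45.1
finger_force: 36.4
```

drive_tool --pt "35 0 0 -5 0" --pt "35 0 0 -4 0" --pt "35 0 0 -3.5 0" --pt "35 0 0 0 0" --pt "35 0 0 0 0"

```text
time_s: 15.35
tool_pos: [491.4, 99.7, 104.8]
tool_rot: [-1.19, 2.905, -0.002]
ft_force: [1.1, -1.9, 4.9]
grip_width: 44.8
finger_force: 37.0
```

drive_tool --pt "62 0 0 0 0" --pt "62 0 0 0 0" --pt "62 0 0 2 0" --pt "62 0 0 20 0" --pt "62 0 0 40 0" --pt "62 0 0 40 0" --pt "62 0 0 40 0" --pt "62 0 0 23 0" --pt "50 15 27 0 0" --pt "50 15 27 0 0" --pt "50 15 27 0 0" --pt "50 15 27 0 0"

```text
time_s: 16.35
tool_pos: [551.3, 209.2, 269.2]
tool_rot: [-1.191, 2.907, 0.0]
ft_force: [-0.1, -0.7, 0.4]
grip_width: 50.0
finger_force: 0.0
```

drive_tool --pt "50 10 20 -15 0" --pt "50 5 10 -5 0" --pt "50 0 0 0 0" --pt "50 0 0 0 0" --pt "50 0 0 0 0"

```text
time_s: 16.77
tool_pos: [565.4, 237.0, 249.8]
tool_rot: [-1.19, 2.907, -0.0]
ft_force: [0.4, -0.3, 1.0]
grip_width: 49.8
finger_force: 0.0
```

Run:
```python
from h import *
np.set_printoptions(precision=1,suppress=True)
w=snapshot('wrist');o=telemetry.observe();print(o['time_s'],o['tool_pos'],o['tool_rot'],o['joint_positions'],o['dq'],o['grip_width'])
f=cv2.resize(w['frame'],(800,600),interpolation=cv2.INTER_CUBIC)
for X in [(567,238,209),(598.6,205.8,168)]:
    u=(proj(w,X)+.5)*1.5625;print(u);cv2.circle(f,tuple(int(i) for i in u),6,(255,0,255),2)
for r in finder.regions_of(w,'knob_grip')[:3]: print(r['score'],r['uv'],onz(w,r['uv'],195),r['region'].sum())
cv2.imwrite('pics/k1.png',f[:,:,::-1])
```

```text
16.8167 [565.5 236.9 250.1] [-1.2  2.9 -0. ] [ 0.4  0.3  0.4  1.7 -0.  -0.4] [-0. -0.  0. -0.  0.  0.] 50.032615088378094
[398.6 359.3]
[301.9 323.2]
0.81 [252.2, 224.9] [570.3 238.9 195. ] 1409
```

View pics/k1.png

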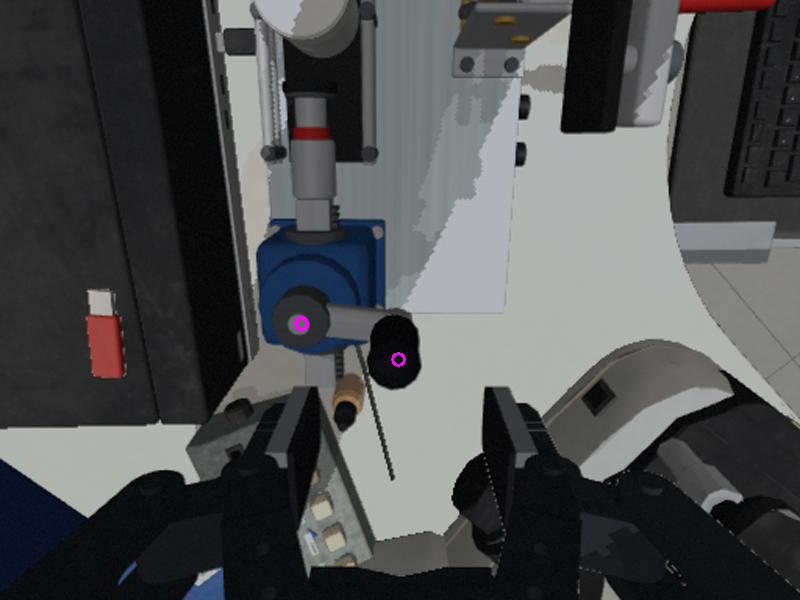

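Run:
```python
from h import *
np.set_printoptions(precision=1,suppress=True)
w=snapshot('wrist');t=snapshot('top')
s=[485.4,97,np.radians(134.4)]
sh=lambda X:S2W((0,0,-s[2]),np.array(X)-[s[0],s[1],0])
for z in (100,150,200,250,300):print(z,onz(w,np.array((453,490))/1.5625,z),onz(w,np.array((485,560))/1.5625,z),onz(t,(121,155),z))
for u in ((398,366),(396,363)): print('knob',onz(w,np.array(u)/1.5625-.3,209)[:2])
k=onz(w,np.array((397,364))/1.5625-.3,209); d=sh(k)-sh(np.array([598.6,205.8,209]));print(d,np.arctan2(d[0],d[1]))
```

```text
100 [645.8 366.3 100. ] [671.1 425.9 100. ] [620.3 368.5 100. ]
150 [622.3 334.7 150. ] [643.2 384.1 150. ] [611.4 351.9 150. ]
200 [598.7 303.1 200. ] [615.4 342.3 200. ] [602.5 335.4 200. ]
250 [575.2 271.6 250. ] [587.5 300.5 250. ] [593.6 318.9 250. ]
300 [551.7 240.  300. ] [559.7 258.8 300. ] [584.7 302.4 300. ]
knob [569.6 240.1]
knob [569.2 238.6]
[44.4 -2.4  0. ] 1.6246669738428123
```

drive_tool --pt "50 3.5 2 -30 0" --pt "50 0 0 -30 0" --pt "50 0 0 -14 0" --pt "12 0 0 0 0" --pt "12 0 0 0 0" --pt "12 0 0 0 0" --pt "12 0 0 0 0" --pt "12 0 0 0 0" --force 50

```text
time_s: 17.63
tool_pos: [570.2, 238.5, 176.2]
tool_rot: [-1.189, 2.907, -0.004]
ft_force: [3.7, -6.2, -7.1]
grip_width: 20.2
finger_force: 49.2
```

```bash
python3 -c "
import numpy as np
p=np.radians(131-15*np.arange(22));x=45*np.cos(p);y=45*np.sin(p)
for i in range(21):print(i+1,round(131-15*(i+1)),[12,round(x[i+1]-x[i],1),round(y[i+1]-y[i],1),0,0],round(598.6+x[i+1],1),round(205.8+y[i+1],1))"
```

```text
1 116 [12, np.float64(9.8), np.float64(6.5), 0, 0] 578.9 246.2
2 101 [12, np.float64(11.1), np.float64(3.7), 0, 0] 590.0 250.0
3 86 [12, np.float64(11.7), np.float64(0.7), 0, 0] 601.7 250.7
4 71 [12, np.float64(11.5), np.float64(-2.3), 0, 0] 613.3 248.3
5 56 [12, np.float64(10.5), np.float64(-5.2), 0, 0] 623.8 243.1
6 41 [12, np.float64(8.8), np.float64(-7.8), 0, 0] 632.6 235.3
7 26 [12, np.float64(6.5), np.float64(-9.8), 0, 0] 639.0 225.5
8 11 [12, np.float64(3.7), np.float64(-11.1), 0, 0] 642.8 214.4
9 -4 [12, np.float64(0.7), np.float64(-11.7), 0, 0] 643.5 202.7
10 -19 [12, np.float64(-2.3), np.float64(-11.5), 0, 0] 641.1 191.1
11 -34 [12, np.float64(-5.2), np.float64(-10.5), 0, 0] 635.9 180.6
12 -49 [12, np.float64(-7.8), np.float64(-8.8), 0, 0] 628.1 171.8
13 -64 [12, np.float64(-9.8), np.float64(-6.5), 0, 0] 618.3 165.4
14 -79 [12, np.float64(-11.1), np.float64(-3.7), 0, 0] 607.2 161.6
15 -94 [12, np.float64(-11.7), np.float64(-0.7), 0, 0] 595.5 160.9
16 -109 [12, np.float64(-11.5), np.float64(2.3), 0, 0] 583.9 163.3
17 -124 [12, np.float64(-10.5), np.float64(5.2), 0, 0] 573.4 168.5
18 -139 [12, np.float64(-8.8), np.float64(7.8), 0, 0] 564.6 176.3
19 -154 [12, np.float64(-6.5), np.float64(9.8), 0, 0] 558.2 186.1
20 -169 [12, np.float64(-3.7), np.float64(11.1), 0, 0] 554.4 197.2
21 -184 [12, np.float64(-0.7), np.float64(11.7), 0, 0] 553.7 208.9
```

drive_tool --pt "12 9.8 6.5 0 0" --pt "12 11.1 3.7 0 0" --pt "12 11.7 0.7 0 0" --pt "12 11.5 -2.3 0 0" --pt "12 0 0 0 0"

```text
time_s: 18.05
tool_pos: [613.8, 245.3, 176.0]
tool_rot: [1.186, -2.906, 0.006]
ft_force: [-3.1, -16.0, -2.5]
grip_width: 20.5
finger_force: 51.0
```

drive_tool --pt "12 10.5 -7.2 0 0" --pt "12 8.8 -8.8 0 0" --pt "12 6.5 -9.8 0 0" --pt "12 3.7 -11.1 0 0" --pt "12 0.7 -11.7 0 0" --pt "12 -2.3 -11.5 0 0" --pt "12 -5.2 -10.5 0 0"

```text
time_s: 18.63
tool_pos: [636.2, 178.8, 176.4]
tool_rot: [-1.192, 2.905, 0.005]
ft_force: [-3.0, 8.9, -5.8]
grip_width: 20.9
finger_force: 50.9
```

drive_tool --pt "12 -7.8 -8.8 0 0" --pt "12 -9.8 -6.5 0 0" --pt "12 -11.1 -3.7 0 0" --pt "12 -11.7 -0.7 0 0" --pt "12 0 0 0 0"

```text
time_s: 19.05
tool_pos: [595.0, 157.9, 176.4]
tool_rot: [-1.19, 2.906, -0.0]
ft_force: [-3.1, -2.2, -4.1]
grip_width: 20.8
finger_force: 51.0
```

drive_tool --pt "12 -11.5 2.3 0 0" --pt "12 -10.5 5.2 0 0" --pt "12 -8.8 7.8 0 0" --pt "12 0 0 0 0"

```text
time_s: 19.38
tool_pos: [564.3, 173.1, 176.4]
tool_rot: [1.191, -2.907, 0.003]
ft_force: [-4.0, -4.7, -3.0]
grip_width: 20.7
finger_force: 51.2
```

Run:
```python
from h import *
np.set_printoptions(precision=1,suppress=True)
w=snapshot('wrist');o=telemetry.observe();print(o['tool_pos'],o['ft_force'])
f=w['frame'].astype(int);m=((f[:,:,0]>140)&(f[:,:,1]<60)&(f[:,:,2]<60)).astype(np.uint8)
n,l,st,c=cv2.connectedComponentsWithStats(m)
for i in range(1,n):
  if st[i,4]>8: print(st[i],c[i])
cv2.imwrite('pics/c1.png',cv2.resize(w['frame'][0:240,150:450,::-1],(750,600),interpolation=cv2.INTER_CUBIC))
```

```text
[564.3 173.1 176.3] [-5.2 -4.2 -1.4]
```

View pics/c1.png

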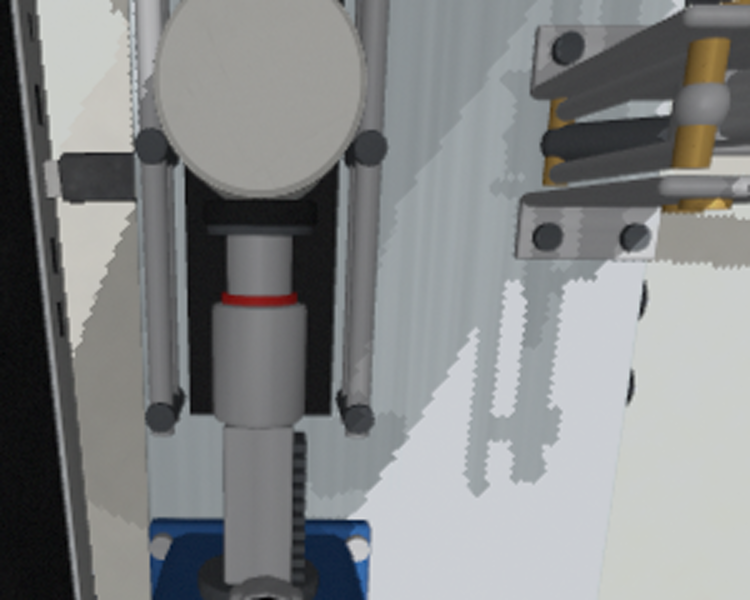

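drive_tool --pt "12 -6.5 9.8 0 0" --pt "12 -3.7 11.1 0 0" --pt "12 -0.8 7.8 0 0" --pt "12 0 0 0 0" --pt "12 0 0 0 0"

```text
time_s: 19.85
tool_pos: [553.1, 202.1, 176.2]
tool_rot: [1.191, -2.905, -0.0]
ft_force: [-7.1, -2.1, -0.8]
grip_width: 21.1
finger_force: 51.3
```

Run:
```python
from h import *
np.set_printoptions(precision=1,suppress=True)
w=snapshot('wrist');o=telemetry.observe();print(o['tool_pos'],o['ft_force'])
cv2.imwrite('pics/c2.png',cv2.resize(w['frame'][0:240,150:450,::-1],(750,600),interpolation=cv2.INTER_CUBIC))
f=w['frame'].astype(int);print(((f[:,:,0]>f[:,:,1]+70)&(f[:,:,0]>f[:,:,2]+70)).nonzero()[0].size, [tuple(x) for x in np.argwhere((f[0:240,150:350,0]>f[0:240,150:350,1]+60)&(f[0:240,150:350,0]>f[0:240,150:350,2]+60))[:5]])
```

```text
[553.1 202.1 176.2] [-6.5 -2.9 -0.8]
1920 []
```

View pics/c2.png

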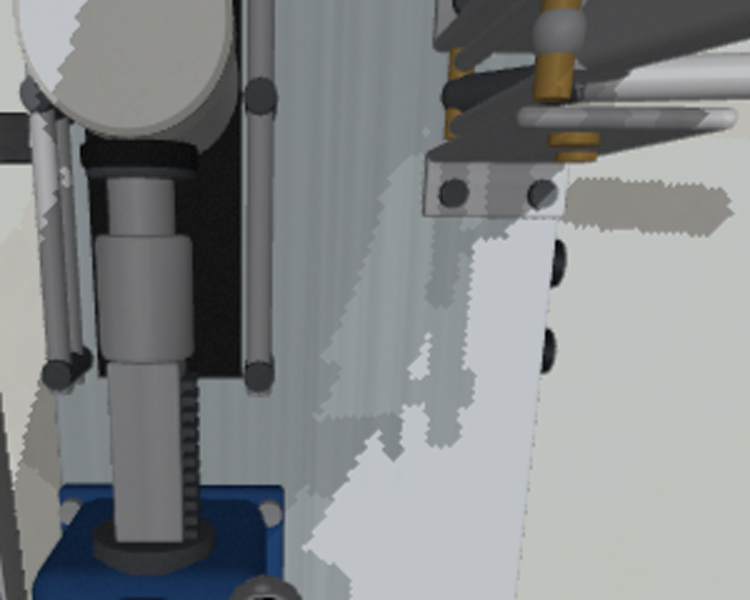

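drive_tool --pt "35 0 0 0 0" --pt "45 0 0 0 0" --pt "45 0 0 5 0" --pt "45 0 0 35 0" --pt "45 0 0 40 0" --pt "45 0 0 40 -1.1" --pt "45 -25 5 0 -1.1" --pt "45 -35 8 0 -1.1" --pt "45 -35 8 0 -1.1" --pt "45 -35 8 0 -1.1" --pt "45 -35 8 0 -1.1" --pt "45 -30 7 0 -1.1" --force 30

```text
time_s: 20.9
tool_pos: [357.1, 246.3, 296.3]
tool_rot: [0.054, 3.14, 0.002]
ft_force: [-0.7, 0.1, 0.4]
grip_width: 45.4
finger_force: 0.0
```

drive_tool --pt "45 -6 0 0 -1.1" --pt "45 0 0 0 -1.1" --pt "45 0 0 0 -1.1" --pt "45 0 0 0 -1.1" --pt "45 0 0 0 -1.1" --pt "45 0 0 0 -1.1" --pt "45 0 0 0 -0.7" --pt "45 0 0 0 0" --pt "45 0 0 0 0"

```text
time_s: 21.65
tool_pos: [353.0, 246.3, 295.9]
tool_rot: [1.209, 2.899, 0.002]
ft_force: [0.7, 1.3, -0.2]
grip_width: 45.1
finger_force: 0.0
```

Run:
```python
from h import *
np.set_printoptions(precision=1,suppress=True)
w=snapshot('wrist');t=snapshot('top');o=telemetry.observe();print(o['tool_pos'],np.array2string(o['tool_rot'],precision=3),o['joint_positions'])
f=w['frame'].astype(int);m=((f[:,:,0]>f[:,:,1]+60)&(f[:,:,0]>f[:,:,2]+60)).astype(np.uint8)
n,l,st,c=cv2.connectedComponentsWithStats(m)
for i in range(1,n):
  if st[i,4]>60: print(st[i],c[i],onz(w,c[i],118))
X=np.hstack([cv2.resize(w['frame'],(400,300)),cv2.resize(t['frame'][140:260,130:290],(400,300))]);cv2.imwrite('pics/d1.png',X[:,:,::-1])
```

```text
[353.  246.2 295.5] [1.21  2.899 0.001] [ 0.6 -0.2  0.1  1.8 -0.   1.4]
[247 155  16  58 801] [254.9 182.6] [359.5 239.2 118. ]
[451 318  12  11 100] [456.1 323. ] [648.1 283.4 118. ]
```

View pics/d1.png

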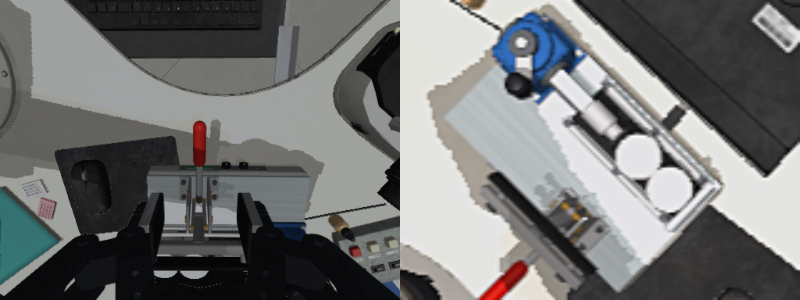

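drive_tool --pt "45 -1.5 0.3 -36 0" --pt "45 0 0 -40 0" --pt "45 0 0 -40 0" --pt "45 0 0 -40 0" --pt "45 0 0 -30 0" --pt "45 0 0 -10 0" --pt "10 0 0 0 0" --pt "10 0 0 0 0" --pt "10 0 0 0 0" --pt "10 0 0 0 0" --pt "10 0 0 0 0" --force 30

```text
time_s: 22.67
tool_pos: [351.5, 246.5, 101.0]
tool_rot: [1.213, 2.897, 0.001]
ft_force: [-4.1, -3.1, -0.2]
grip_width: 15.8
finger_force: 29.4
```

Now the reverse arc.

drive_tool --pt "10 1.8 -1.9 9 0" --pt "10 3 -3.1 10.4 0" --pt "10 3.9 -3.9 9.8 0" --pt "10 4.7 -4.7 9.1 0" --pt "10 5.4 -5.5 8.2 0" --pt "10 6 -6.2 7.3 0" --pt "10 6.6 -6.7 6.2 0" --pt "10 0 0 0 0"

```text
time_s: 23.33
tool_pos: [384.0, 213.1, 161.5]
tool_rot: [1.214, 2.896, 0.001]
ft_force: [-6.7, -3.1, 4.4]
grip_width: 16.0
finger_force: 34.1
```

drive_tool --pt "10 7.1 -7.2 5 0" --pt "10 7.4 -7.6 3.8 0" --pt "10 7.7 -7.9 2.5 0" --pt "10 7.9 -8 1.1 0" --pt "10 0 0 0 0"

```text
time_s: 23.75
tool_pos: [413.7, 182.4, 173.4]
tool_rot: [1.215, 2.897, 0.001]
ft_force: [-6.2, -2.6, 4.1]
grip_width: 16.1
finger_force: 35.9
```

drive_tool --pt "10 4 -4.1 0 0" --pt "10 4 -4.1 0 0" --pt "10 1.4 -1.4 0 0" --pt "10 0 0 0 0" --pt "10 0 0 0 0"

```text
time_s: 24.17
tool_pos: [422.5, 173.5, 173.2]
tool_rot: [1.214, 2.897, 0.001]
ft_force: [-6.2, -2.7, 2.2]
grip_width: 16.2
finger_force: 36.7
```

drive_tool --pt "10 1.5 -1.5 0 0" --pt "10 1 -1 0 0" --pt "10 0 0 0 0" --pt "10 0 0 0 0"

```text
time_s: 24.5
tool_pos: [424.8, 171.0, 172.9]
tool_rot: [1.214, 2.897, 0.0]
ft_force: [-6.1, -2.9, 0.8]
grip_width: 15.8
finger_force: 36.1
```

drive_tool --pt "10 1.5 -1.5 0 0" --pt "10 1.5 -1.5 0 0" --pt "10 0 0 0 0" --pt "10 0 0 0 0"

```text
time_s: 24.83
tool_pos: [427.8, 167.9, 172.5]
tool_rot: [-1.214, -2.898, 0.001]
ft_force: [-5.3, -3.2, -2.0]
grip_width: 15.8
finger_force: 34.1
```

drive_tool --pt "10 1.5 -1.5 0 0" --pt "10 1.5 -1.5 0 0" --pt "10 0 0 0 0" --pt "10 0 0 0 0"

```text
time_s: 25.17
tool_pos: [430.8, 164.8, 172.1]
tool_rot: [-1.214, -2.897, 0.001]
ft_force: [-4.4, -3.0, -5.0]
grip_width: 16.1
finger_force: 30.0
```

drive_tool --pt "35 0 0 0 0" --pt "45 0 0 0 0" --pt "45 0 0 5 0" --pt "45 0 0 35 0" --pt "45 0 0 40 0" --pt "45 0 0 30 0" --pt "45 -15 7 0 0" --pt "45 0 0 0 0" --pt "45 0 0 0 0" --pt "45 0 0 0 0"

```text
time_s: 26.0
tool_pos: [416.0, 172.6, 281.1]
tool_rot: [1.213, 2.898, -0.0]
ft_force: [0.5, 0.0, 0.4]
grip_width: 45.2
finger_force: 0.0
```

Run:
```python
from h import *
np.set_printoptions(precision=1,suppress=True)
w=snapshot('wrist');t=snapshot('top');o=telemetry.observe();print(o['tool_pos'],o['ft_force'])
save(w,'e1');save(t,'e2')
s=[485.4,97,np.radians(134.4)]
def red(f):
  f=f.astype(int);m=((f[:,:,0]>f[:,:,1]+60)&(f[:,:,0]>f[:,:,2]+60)).astype(np.uint8)
  n,l,st,c=cv2.connectedComponentsWithStats(m)
  for i in range(1,n):
    if st[i,4]>40: print(st[i],c[i])
print('wrist');red(w['frame'])
for a in (-.08,.0,.02,.1,.2):
  print(a,[proj(w,S2W(s,(-1.5+108+r*np.sin(a),-9,97+r*np.cos(a)))) for r in (50,116)])
old=cv2.imread('pics/b.png')[:,:,::-1]
print('top old');red(old[:,:]);print('top new');red(t['frame'])
```

```text
[415.9 172.5 280.7] [-0.1 -0.3  0.8]
wrist
[253 206  22  21 356] [263.5 215.8]
[476 263  14  13 137] [482.5 268.9]
[  7 356  23   9  47] [ 17.5 358. ]
-0.08 [array([261.9, 185.8]), array([263.5, 219.8])]
0.0 [array([262. , 181.4]), array([263.6, 207.4])]
0.02 [array([262. , 180.3]), array([263.7, 204.2])]
0.1 [array([262. , 175.8]), array([263.8, 190.9])]
0.2 [array([262.1, 170. ]), array([263.9, 173.6])]
top old
[199 112  15  14  97] [205.7 118.7]
[486 199  15  14 125] [493.3 205.2]
[481 209  13  14  63] [486.5 216.4]
[186 226   9   8  47] [189.7 229.5]
[355 230  18  17 219] [363.8 237.6]
top new
[199 112  14  14  96] [205.7 118.6]
[486 199  15  14 124] [493.2 205.2]
[481 209  13  14  63] [486.5 216.4]
[355 230  18  17 231] [363.8 237.9]
```

Run:
```python
import cv2,numpy as np
z=cv2.imread('pics/w2z.png').astype(int)[:,:,::-1]
e=cv2.imread('pics/e1.png');ez=cv2.resize(e[120:320,170:450],(800,571),interpolation=cv2.INTER_CUBIC).astype(int)[:,:,::-1]
for f in (z,ez):
  for th in (20,60):
    m=((f[:,:,0]>f[:,:,1]+th)&(f[:,:,0]>f[:,:,2]+th))[130:320,200:340]
    y,x=np.nonzero(m);print(th,x.min()+200,x.max()+200,y.min()+130,y.max()+130,m.sum())
d=np.abs(z-ez).sum(2)
for r in range(0,571,48): print(''.join('%4d'%d[r:r+48,c:c+48].mean() for c in range(0,800,48)))
```

```text
20 209 322 165 295 7541
60 238 300 167 293 3033
20 207 320 171 306 7724
60 238 298 176 304 2878
   4   5   5  10  13  11  11  33  20  31  11  11  11  11  12  12  11
   5  17  24  31  46  30  84  77  94  94 108  97  96 101  51  11  12
   5  12  11  15  20  14  37  19  11  11  11  11  11  11  12  12  12
   5  14   9  14  25  23  32  15  22  14  13  11  11  11  12  11  11
   4  15  10  10  30   7  22  11  17  12  13  23  27  14  12  12  11
   5  16  10   9  27  21  25  11  10  10  10  34  48  50  39  73  99
   5  25  33  30  33  56  49  46  52  54  32  54  23  23 109  57  74
  21  44 142 140 171  50  42  23  61  34  18  25   8  14  20 214 213
 283 123 233 229 262  69  86 131  72 184 123 121  54  57  35 202 445
 438 234 207 166 164  84 148 125 180 154 165 194  71  94  83 151 253
 283 114  84 175 189 184 187 124  53  76  19  24  82  75  79  67 128
  59  15   9   5   6   6   6   6  20   7   9  17  20 139  25  37  64
```

drive_tool --pt "45 -30 0 20 0" --pt "45 -35 15 10 0" --pt "45 -35 15 0 0" --pt "45 -30 20 0 0" --pt "45 0 40 0 0" --pt "45 0 40 0 0" --pt "45 0 40 0 0" --pt "45 0 0 0 0" --pt "45 0 0 0 0"

```text
time_s: 26.85
tool_pos: [285.5, 344.0, 309.6]
tool_rot: [-1.209, -2.899, 0.005]
ft_force: [0.6, -0.8, -0.5]
grip_width: 44.9
finger_force: 0.0
```

Run:
```python
from h import *
np.set_printoptions(precision=1,suppress=True)
t=snapshot('top');a=snapshot('scene');w=snapshot('wrist');print(telemetry.observe()['tool_pos'])
s=[485.4,97,np.radians(134.4)]
def red(f):
  f=f.astype(int);m=((f[:,:,0]>f[:,:,1]+60)&(f[:,:,0]>f[:,:,2]+60)).astype(np.uint8)
  n,l,st,c=cv2.connectedComponentsWithStats(m)
  for i in range(1,n):
    if st[i,4]>15 and 130<c[i][0]<290: print(st[i],c[i])
for p,o in ((t,'b'),(a,'a')):
  print('old');red(cv2.imread(f'pics/{o}.png')[:,:,::-1]);print('new');red(p['frame'])
  for n in ('jar_white','hold_down'):
    for r in finder.regions_of(p,n)[:6]: print(n,round(r['score'],2),np.array(r['uv']),r['region'].sum())
  print('pred A,B lids',[proj(p,S2W(s,(-1.5,y,126))) for y in (43,-3)])
```

```text
[285.9 342.  311.3]
old
[199 112  15  14  97] [205.7 118.7]
[157 116   7   7  35] [160.1 119. ]
[186 226   9   8  47] [189.7 229.5]
new
[199 112  15  14  97] [205.7 118.7]
[157 116   7   7  35] [160.1 119. ]
[186 226   9   8  49] [190.2 229.2]
jar_white 0.79 [362.4 239.9] 318
jar_white 0.74 [367.7 184.2] 318
jar_white 0.45 [231.2 198. ] 105
hold_down 0.63 [211.5 184.9] 20
pred A,B lids [array([237.3, 214.6]), array([224.2, 201.8])]
old
[200 145   5   5  18] [202.1 147.2]
[227 144   8   9  46] [230.6 147.7]
[172 187   6  15  68] [174.6 194. ]
new
[200 145   5   5  17] [202.  147.2]
[227 144   8   9  45] [230.5 147.8]
[172 187   6  15  68] [174.8 193.9]
jar_white 0.67 [304.3 285.5] 331
jar_white 0.61 [210.5 210.3] 66
jar_white 0.56 [327.  250.5] 300
hold_down 0.59 [218.7 211.7] 28
pred A,B lids [array([213.4, 208.6]), array([209.6, 197.1])]
```

```bash
python3 -c "
from h import *
print(arm.job_done())"
```

```text
the job is handed in; nothing more can be done
None
```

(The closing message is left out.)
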